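Click the sliding keeper of the breakfast caddy shut behind the jars

TASK

Get the breakfast caddy ready to be carried: with a fingertip, push the upright sliding keeper board along its rails towards the jars, so that it closes up the row, until it clicks into the last notch of the rail, the one nearest the jars. Push gently, only on the bare wooden side of the board: do not pinch the board or squeeze the jars once it has clicked in, and do not touch the jars or the butter or disturb anything else. Leave the keeper resting in that notch and draw back.

Things in the scene. Friction and masses are not known exactly. Their poses are not given: they have to be found in the camera images.
- caddy: Fixed beech tray, 112 mm wide (x), 407 mm long (y) plus steel end handles 23 mm out. Origin on the table on the tray's centre line; y along the tray to the open end where the keeper starts (robot's left, turned -0.2 to 0.25 rad), z up. Floor at z 14 mm, inner width 82, end boards 44 high, inner faces at y -166 and +213. Steel rails 10 wide on both long sides at x -45 and +45, top at z 42.5.
- last_notch (a point): Middle of the last notch, the one nearest the jars, on top of the rail on the robot's side: x -45, y 102, z 42.5 mm in the caddy's frame. This rail has three notches cut across its top, each 8 mm wide, at y 162, 132 and 102. A spring ball in the keeper, 22 mm behind (+y of) its rubber surface, drops into them, 1.5 mm deep.
- keeper (a joint): Keeper's position on the rails in m: 0 at the open end, growing towards the jars (-y). Notches at 0.035, 0.065, 0.095 (the last, wanted). Starts at 0.008 to 0.045, stays where left. Sliding takes 1 to 2 N, 1 to 3 more pushing the jars; entering a notch the force dips to almost nothing, leaving one takes 6 to 9 N. In the last notch the row has 6 mm play; from about 0.101 the jars are squeezed.
- keeper_push (a point): Point to push, on the bare wooden outer side (+y) of the keeper, on the tray's centre line, 89 mm above the table; axes as the caddy's. The keeper is an upright beech board across the tray, 104 mm wide, 10 thick, top 104 above the table; this side is flat from 64 to 100 up. Black shoes on the rails at its two edges (31 mm long in +y) reach 62 up, a steel pin on the near one 74.
- keeper_face (a point): Black rubber facing, 70 x 70 mm, 3.5 mm thick, on the jar side (-y) of the keeper board; the robot must not touch it. This point: middle of its surface, 52 mm above the table, at y = 175 mm less the joint value in the caddy's frame.
- jam_jar_mid (a point): Centre of the jar with the pale lid and red filling, round, 72 mm across, 102 mm tall, about 0.35 kg, loose on the tray floor between butter and keeper. Either jar may stand next to the keeper; there are gaps in the row.
- honey_jar_mid (a point): Centre of the jar with the grey lid and golden filling, square with rounded corners, 71 mm wide, 110 mm tall, about 0.35 kg, sides in line with the tray, loose on the tray floor between butter and keeper.
- butter_mid (a point): Centre of the butter packet, 73 x 102 x 37 mm, lying lengthwise on the tray floor by the far end board (-y).
- glass: Glass with yellow juice, 87 mm across and 117 mm tall, bystander; origin under its centre.
- apple: Red apple, 77 mm, bystander; origin at its underside.
- salt: Salt shaker, 44 mm across and 90 mm tall, bystander; origin under its centre.
- tealight: Tealight, 38 mm across and 16 mm tall, bystander; origin under its centre.
Mind the look-alikes: they are no part of the job. What is shaped like the part that bears honey_jar_mid but purple is not meant.

How it is judged:
By the outcome, as a careful person would: the job done as asked, in the order asked, and still so for the second after the job is handed in, with the robot touching nothing.
It also fails if it takes over 40 s, if anything falls off the work surface, if the arm or the gripper's body presses on something with over 40 N, if the wrist force passes 120 N, or if a joint passes its speed limit or range.

ROBOT

A 6-joint arm with a two-finger parallel gripper is mounted at the origin on the work surface; the furniture and walls round the work are solid. World frame = base frame: x ahead of the robot, y to its left, z up, the work surface at z = 0. Lengths are in m, angles in degrees, forces in N, time in s.
With the tool pointing down it reaches from about 0.3 to 0.85 m from the base axis. Payload 5.4 kg.
Tool frame: the origin (TCP) lies at the very end of the fingers, on their centre line; the grasp point (between the pads) lies 19 mm behind it; z points along the fingers, y is the direction in which the jaws open and shut (so a half turn about z gives the same grasp; the last joint's range is limited). The gripper opens to 85 mm and grips with 20 to 120 N. Pads are 22 mm wide; open, the fingers measure 114 mm over their backs; the gripper's body (76 mm by 85 mm) begins 54 mm behind the grasp point. The pads swing forward as they close: fully open they stand 13 mm farther back than shut.
Start: joints at [-78.214, 9.076, 91.501, -0, 79.423, -12.038], TCP at [0.232, -0.526, 0.231] pointing down, gripper open.
Joint ranges: [-166.64, 166.64], [-54.1, 131.32], [10.49, 154.53], [-73.88, 253.88], [9.74, 151.15], [-171.62, 171.62]. Speed limits (degrees/s): [147.25, 147.25, 180, 180, 180, 180].

INTERFACE

Orientations are given as a 3x3 rotation matrix whose columns are the frame's x, y, z axes.
In Python, from workcell import arm, cams, ticket gives the robot as it stands.
- The arm moves only by the tool send_rows, never from a script. Its argument "motion" is a list of rows, each a list of 7 numbers: the shift along the tool's x, y, z in mm, then the turn, a rotation vector about the tool's x, y, z in rad, then the opening, from -1 (shut) to 1 (fully open). In form: [[tx, ty, tz, wx, wy, wz, fingers], ...]. A call has 1 to 5 rows; each row is the pose to reach, as a shift and turn from the pose commanded when the call began, along the tool's axes at that moment; what a row does not reach only later rows make up. A row lasts 1/12 s, in which the tool goes at most 41.7 mm and 7.16 degrees, less where a joint would pass 70% of its speed; a pose out of reach is approached as far as the arm can. A call with a gripper value outside its range is refused whole. The fingers move at their own pace and stop on an object; "force" is the grip in N (left out, the last holds). Time passes only in rows, so rows that repeat a pose let the fingers close. It gives the time, the measured TCP pose, the force and the opening at its end, in the units of the state.
- arm.state(): the state, without advancing time (a new reading comes with each control period).
- cams.camera(name): name is "scene" or "top" or "wrist"; returns a dict with "color" (384x512x3 uint8, blue, green, red), "fx", "fy", "cx", "cy" (pixels), "world_to_cam" (4x4, takes a point from world to camera coordinates); the wrist camera has in their place "tool_from_camera" (4x4, takes a point from camera to tool coordinates, whose origin is the TCP and whose axes are the flange's). Camera axes: x right, y up, looking along -z (the intrinsics and any distortion apply to the point x, -y, -z); pixel columns grow to the right and rows downward; lengths in m; the calibration is good to about 2 mm. A picture is of the moment at which its call begins: read the wrist's pose just before it. There is no depth.
- ticket.finish_job(): hands the job in, once; it reports no verdict.
The state is a dict: "time": time; "joint_positions": joint angles; "qd": joint speeds; "joint_efforts": joint torques, N m; "position": TCP position; "eef_rot": TCP orientation; "force": force on the tool from outside, world axes, zero at the start; "wrist_torque": the same for the moment, N m; "width": finger opening in m.
Only numpy, scipy, OpenCV 4.12 (cv2) and the standard library are available. Lean on these libraries where they do the work, as an engineer would, in place of code of your own. Each camera call takes 0.05 s, during which the arm holds its last target. There are 200 camera calls.

## Working session

There is one attempt and no reset: what is moved stays moved. The work goes in short steps, Python scripts to look and compute and a tool call to move; the robot and the scene stay as the last step left them, time stands still between calls to the robot, and variables do not carry over. Pictures are saved under pics/ and viewed, about 8 in all and at most 12, crops included, and the job is handed in when it is done.

Besides the shell and the picture viewer there is one more tool, called after "Call:" as name([rows], argument=value, ...), one row to a line, values as JSON. send_rows: Moves the arm, as the interface text tells. Its arguments: {"type":"object","properties":{"motion":{"type":"array","items":{"type":"array","items":{"type":"number"}}},"force":{"type":"number"}},"required":["motion"]}

```bash
mkdir -p pics
python3 - <<'E'
from workcell import arm,cams
import cv2,numpy as np
s=arm.state();print(s['time'],s['position'],s['eef_rot'],s['force'],s['width'])
for n in('scene','top'):
    c=cams.camera(n);np.save(f'{n}.npy',{k:c[k] for k in c if k!='color'},allow_pickle=True)
    cv2.imwrite(f'pics/{n}0.png',cv2.resize(c['color'],(800,600),interpolation=cv2.INTER_CUBIC));print(n,{k:c[k] for k in c if k!='color'})
E
```

```text
0.0 [ 0.23210211 -0.52541171  0.23029031] [[ 9.14805109e-01  4.03895329e-01 -4.18051075e-04]
 [ 4.03895370e-01 -9.14803257e-01  1.87899946e-03]
 [ 3.76484619e-04 -1.88776720e-03 -9.99998147e-01]] [-0.00708031  0.90860887 -0.08613964] 0.08553939347390067
scene {'fx': 354.45310487563484, 'fy': 354.45310487563484, 'cx': 257.2273993034136, 'cy': 194.32438888416908, 'world_to_cam': array([[-0.84491062, -0.53484213, -0.00836342,  0.35569365],
       [ 0.32858777, -0.53129328,  0.78086972, -0.20345931],
       [-0.42208545,  0.657017  ,  0.62463792, -1.08274052],
       [ 0.        ,  0.        ,  0.        ,  1.        ]])}
top {'fx': 494.2598330914114, 'fy': 494.2598330914114, 'cx': 254.33029922685333, 'cy': 198.96075534520506, 'world_to_cam': array([[-0.01177895, -0.99992542, -0.00322618,  0.00843255],
       [ 0.99078899, -0.01210648,  0.13487259, -0.43288598],
       [-0.13490159, -0.00160781,  0.9908577 , -1.52315403],
       [ 0.        ,  0.        ,  0.        ,  1.        ]])}
```

View pics/top0.png

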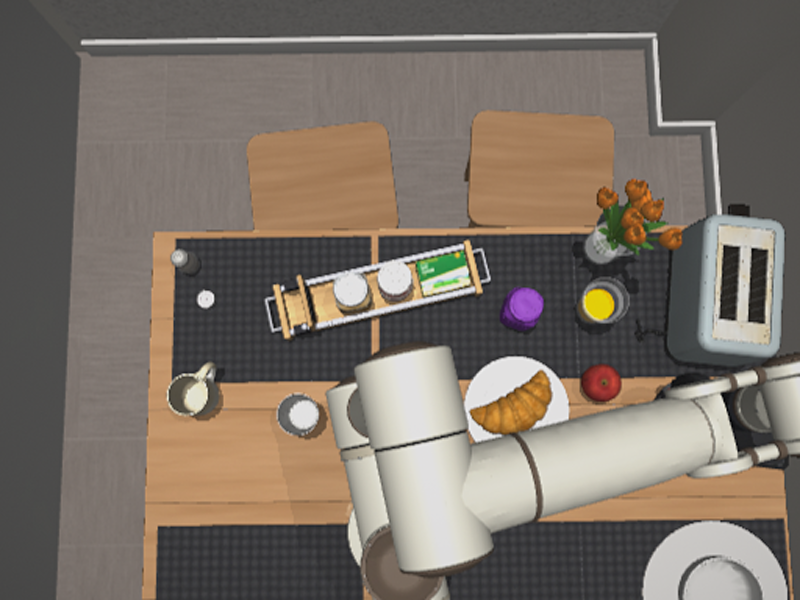

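View pics/scene0.png

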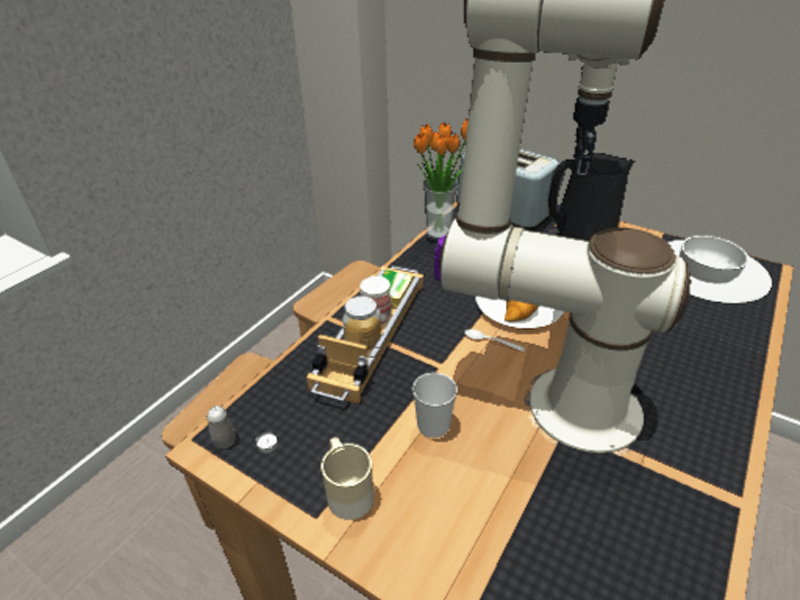

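The top view shows the caddy from (268,313) to (490,265), with the keeper near (305,303), the honey jar at (351,292), the jam jar at (396,280), then the butter. In the scene view the keeper stands near (343,350). I'll enlarge the caddy.

Run:
```python
from workcell import arm,cams
import cv2
c=cams.camera('top')['color']
cv2.imwrite('pics/topcrop.png',cv2.resize(c[150:220,165:315],None,fx=5.3333,fy=5.3333,interpolation=cv2.INTER_CUBIC))
```

```text
(no output)
```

View pics/topcrop.png

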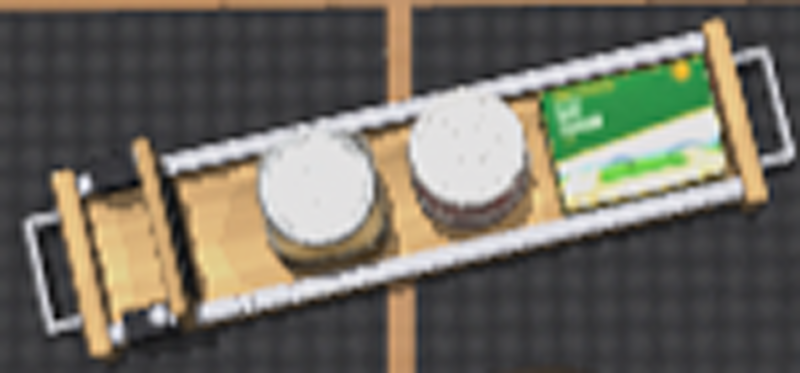

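The crop shows the left end board's top centre at (84,262) and the right one's at (736,111). The keeper's top runs from (143,141) to (180,322), with black rubber on its right side. The honey lid centre is (318,187) and the jam lid centre is (468,148).

```bash
cat > h.py <<'E'
import numpy as np
C={n:np.load(n+'.npy',allow_pickle=True).item() for n in('top','scene')}
def back(n,u,v,z):
    c=C[n];M=np.array(c['world_to_cam']);R,t=M[:3,:3],M[:3,3]
    d=R.T@np.array([(u-c['cx'])/c['fx'],-(v-c['cy'])/c['fy'],-1]);o=-R.T@t
    return o+d*(z-o[2])/d[2]
def crop(x,y,z):return back('top',165+x/5.3333-.5,150+y/5.3333-.5,z)
E
python3 - <<'E'
from h import *
a=crop(84,262,.044);b=crop(736,111,.044)
print(a,b,np.linalg.norm(a-b))
Y=(a-b)[:2]/np.linalg.norm(a-b);X=np.array([Y[1],-Y[0]]);O=(a[:2]*.173+b[:2]*.220)/.393
print('O',O,'X',X,'Y',Y,'yaw',np.arctan2(-Y[0],Y[1]))
for n,p in dict(kf=(143,141,.104),kn=(180,322,.104),hon=(318,187,.110),jam=(468,148,.102),ft=(135,145,.104),nt=(172,322,.104)).items():
    w=crop(*p)[:2];print(n,w,'local',X@(w-O),Y@(w-O))
for n,u,v,z in(('salt',183,258,.09),('tea',206,298,.016),('cup',305,415,.09),('mug',190,395,.1),('saltw',183,262,.09)):print(n,back('top',u*.64,v*.64,z))
np.save('fr.npy',[O,X,Y])
E
```

```text
[0.43483145 0.23379197 0.044     ] [ 0.51974454 -0.14885012  0.044     ] 0.3919505084132975
O [0.4823655  0.01959029] X [0.97625103 0.21664238] Y [-0.21664238  0.97625103] yaw 0.21837384680832142
kf [0.49501683 0.19189604] local 0.04967960762749134 0.16547285052466082
kn [0.39200231 0.17065265] local -0.05549064896357764 0.16705127841712353
hon [0.46650403 0.09286599] local 0.0003898484078247409 0.07497174944459738
jam [0.48910291 0.00860457] local 0.004197431900565839 -0.012184430954240029
ft [0.49278076 0.1963977 ] local 0.04847188894331445 0.170352031884121
nt [0.39205663 0.17512517] local -0.05446867422028282 0.17140581697002397
salt [0.53391036 0.42014985 0.09      ]
tea [0.46595782 0.39220369 0.016     ]
cup [0.22751601 0.18073482 0.09      ]
mug [0.26754924 0.39727651 0.1       ]
saltw [0.52596303 0.41994573 0.09      ]
```

Run:
```python
from h import *
from workcell import arm
for n,u,v,z in(('jugbase',590,240,0),('jugtopL',565,158,.22),('jugtopR',633,160,.22),('vasebase',440,238,0),('steelcup',435,432,0),('toasterNear',515,215,0)):print(n,back('scene',u*.64,v*.64,z))
O,X,Y=np.load('fr.npy')
s=arm.state();R=np.array(s['eef_rot']);p=np.array(s['position'])
Rt=np.c_[np.r_[Y,0],np.r_[X,0],[0,0,-1]];print(np.linalg.det(Rt))
from scipy.spatial.transform import Rotation as Q
print('rotvec',Q.from_matrix(R.T@Rt).as_rotvec())
for y,z in((.200,.231),(.200,.150)):
    w=np.r_[O+Y*y,z];print(w,'tool mm',1e3*R.T@(w-p))
```

```text
jugbase [ 0.17987052 -0.60876482  0.        ]
jugtopL [ 0.29100023 -0.60503068  0.22      ]
jugtopR [ 0.13516493 -0.68498152  0.22      ]
vasebase [ 0.54438487 -0.39723719  0.        ]
steelcup [0.21757422 0.20521091 0.        ]
toasterNear [ 0.41549655 -0.62952918  0.        ]
0.9999999999999999
rotvec [-1.01512034e-03 -1.23950672e-03 -1.37332288e+00]
[0.43903702 0.2148405  0.231     ] tool mm [ 4.88349368e+02 -5.93717522e+02  5.28504629e-01]
[0.43903702 0.2148405  0.15      ] tool mm [ 488.3258075  -593.6000481    81.52841602]
```

Call:
send_rows([
  [26, -32, 0, 0, 0, 0, -1],
  [52, -64, 0, 0, 0, 0, -1],
  [78, -96, 0, 0, 0, 0, -1],
  [104, -128, 0, 0, 0, -0.1, -1],
  [130, -158, 0, 0, 0, -0.2, -1],
], force=20)

```text
time: 0.57
position: [0.2873, -0.3268, 0.2308]
eef_rot: [[0.814, 0.581, -0.0], [0.581, -0.814, 0.001], [0.0, -0.001, -1.0]]
force: [0.7, -0.2, 0.3]
width: 0.0328
```

```bash
cat > go.py <<'E'
import sys
from h import *
from workcell import arm
from scipy.spatial.transform import Rotation as Q
O,X,Y=np.load('fr.npy')
s=arm.state();R=np.array(s['eef_rot']);p=np.array(s['position'])
Rt=np.c_[np.r_[Y,0],np.r_[X,0],[0,0,-1]]
d=p[:2]-O;print('t',s['time'],'local',1e3*np.r_[X@d,Y@d],'z',p[2],'j',np.round(s['joint_positions'],1))
f=s['force'];print('F local',X@f[:2],Y@f[:2],f[2],'w',s['width'])
y,z=float(sys.argv[1]),float(sys.argv[2])
print('tool mm',1e3*R.T@(np.r_[O+Y*y,z]-p),'rot',Q.from_matrix(R.T@Rt).as_rotvec())
E
python3 go.py .2 .231
```

```text
t 0.5667 local [-265.51450938 -295.9446851 ] z 0.2308496596816767 j [-64.7 -12.6 112.7   0.   79.9 -10.2]
F local 0.5919117418325524 -0.3501139030558695 0.30433377187383415 w 0.03278169597490281
tool mm [ 4.3812706e+02 -3.5285087e+02  2.2482114e-01] rot [-3.88057080e-04 -6.73277432e-04 -1.16954443e+00]
```

Call:
send_rows([
  [32, -25, 0, 0, 0, -0.11, -1],
  [64, -50, 0, 0, 0, -0.22, -1],
  [96, -76, 0, 0, 0, -0.33, -1],
  [128, -102, 0, 0, 0, -0.44, -1],
  [160, -128, 0, 0, 0, -0.55, -1],
])

```text
time: 0.98
position: [0.3439, -0.1301, 0.2312]
eef_rot: [[0.39, 0.921, 0.0], [0.921, -0.39, -0.0], [-0.0, 0.001, -1.0]]
force: [1.6, -0.2, -0.3]
width: -0.0002
```

```bash
python3 go.py .2 .231
```

```text
t 0.9833 local [-167.60713776 -116.1733291 ] z 0.2312142053013589 j [-39.8 -24.8 121.9   0.   82.9 -16.8]
F local 1.4837620624256695 -0.5156709557461032 -0.2528428347642107 w -0.0001519658228799891
tool mm [ 3.54766075e+02 -4.68910349e+01  1.88898352e-01] rot [ 4.98936331e-04  1.62783368e-04 -6.18858157e-01]
```

Call:
send_rows([
  [41, -5, 0, 0, 0, -0.12, -1],
  [82, -11, 0, 0, 0, -0.24, -1],
  [123, -16, 0, 0, 0, -0.36, -1],
  [164, -22, 0, 0, 0, -0.48, -1],
  [205, -27, 0, 0, 0, -0.61, -1],
])

```text
time: 1.4
position: [0.3998, 0.0693, 0.2314]
eef_rot: [[-0.205, 0.979, 0.001], [0.979, 0.205, -0.0], [-0.0, 0.001, -1.0]]
force: [0.7, -0.7, 0.4]
width: 0.0002
```

```bash
python3 go.py .2 .16
```

```text
t 1.4 local [-69.81723887  66.40025746] z 0.231352423182976 j [ -7.3 -17.8 116.8  -0.   80.9 -19.2]
F local 0.49672900000489206 -0.8096222421418737 0.37793603603074116 w 0.00024261441910752052
tool mm [134.45823547  68.15300787  71.34883866] rot [ 0.00061483  0.0003432  -0.01208949]
```

Call:
send_rows([
  [35, 18, 0, 0, 0, -0.012, -1],
  [70, 36, 0, 0, 0, -0.012, -1],
  [105, 54, 20, 0, 0, -0.012, -1],
  [136, 68, 45, 0, 0, -0.012, -1],
  [136, 68, 71, 0, 0, -0.012, -1],
])

```text
time: 1.82
position: [0.4409, 0.2186, 0.1605]
eef_rot: [[-0.215, 0.977, 0.004], [0.977, 0.215, 0.003], [0.002, 0.004, -1.0]]
force: [0.6, -0.5, -0.5]
width: 0.0003
```

```bash
python3 go.py .2 .08
python3 - <<'E'
from workcell import cams
import cv2,numpy as np
w=cams.camera('wrist');np.save('w1.npy',{k:w[k] for k in w if k!='color'},allow_pickle=True)
print(w['tool_from_camera'])
t=cams.camera('top')['color']
a=cv2.resize(w['color'],(800,600))
cv2.imwrite('pics/w1.png',a)
cv2.imwrite('pics/t1.png',cv2.resize(t[110:220,130:290],None,fx=5,fy=5,interpolation=cv2.INTER_CUBIC))
E
```

```text
t 1.8167 local [  2.59161081 203.3090429 ] z 0.16053346627781512 j [ 1.220e+01  3.000e-01  1.091e+02  1.000e-01  7.030e+01 -2.000e-01]
F local 0.47298969414550407 -0.5746332703755049 -0.4920779393028556 w 0.0003324916843046555
tool mm [-3.469634   -2.92331778 80.51534795] rot [ 0.00419674 -0.00193133 -0.00183932]
[[ 1.04311663e-03  9.58408384e-01  2.85398460e-01  7.35295779e-02]
 [ 9.99999214e-01 -8.01170053e-04 -9.64503169e-04 -3.70439376e-04]
 [-6.95735225e-04  2.85399241e-01 -9.58408467e-01 -1.42352131e-01]
 [ 0.00000000e+00  0.00000000e+00  0.00000000e+00  1.00000000e+00]]
```

View pics/w1.png

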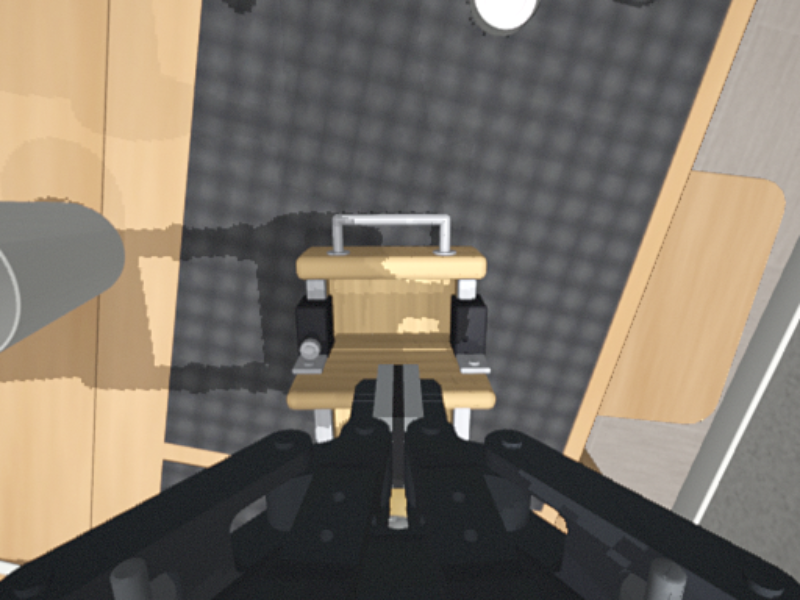

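The wrist view shows the fingertips at (397,370), in line with the keeper's middle (391,390). The keeper's top outer edge is at row ~377, from column 291 to 493, and the end board and handle are at rows 215–280. I'll compute the keeper's y from this.

Run:
```python
from h import *
from workcell import arm
w=np.load('w1.npy',allow_pickle=True).item();T=np.array(w['tool_from_camera']);s=arm.state()
R=np.array(s['eef_rot']);p=np.array(s['position']);O,X,Y=np.load('fr.npy')
def b(u,v,z):
    d=R@T[:3,:3]@np.array([(u*.64-w['cx'])/w['fx'],-(v*.64-w['cy'])/w['fy'],-1]);o=R@T[:3,3]+p
    q=(o+d*(z-o[2])/d[2])[:2]-O;return 1e3*np.r_[X@q,Y@q]
for n,a in dict(kL=(291,377,.104),kR=(493,377,.104),kLin=(289,407,.104),kRin=(494,407,.104),ebL=(297,250,.044),ebR=(486,250,.044),ebLin=(297,279,.044),ebRin=(486,279,.044)).items():print(n,b(*a))
```

```text
kL [-53.8336521  180.49980806]
kR [ 40.21641374 180.71175499]
kLin [-55.87443916 164.83627847]
kRin [ 41.58025963 165.13336817]
ebL [-61.08713542 229.85481358]
ebR [ 44.92956516 229.77228659]
ebLin [-62.18341817 213.12528399]
ebRin [ 45.80947291 213.11127923]
```

Call:
send_rows([
  [0, -5, 25, 0, 0, 0, -1],
  [0, -5, 50, 0, 0, 0, -1],
  [0, -5, 79, 0, 0, 0, -1],
  [0, -5, 79, 0, 0, 0, -1],
])

```text
time: 2.25
position: [0.4312, 0.211, 0.0777]
eef_rot: [[-0.209, 0.978, -0.009], [0.978, 0.209, -0.002], [-0.0, -0.009, -1.0]]
force: [-1.4, 0.5, -1.1]
width: -0.0002
```

```bash
python3 go.py .185 .08
python3 - <<'E'
from workcell import cams
import cv2,numpy as np
w=cams.camera('wrist');print([ (k,w[k]) for k in w if k not in('color','tool_from_camera')])
a=w['color']
s=cams.camera('scene')['color']
cv2.imwrite('pics/w2.png',np.hstack([cv2.resize(a[150:350,160:360],(400,400),interpolation=2),cv2.resize(s[190:270,180:260],(400,400),interpolation=2)]))
E
```

```text
t 2.25 local [ -8.49170996 197.94717516] z 0.0776857706536685 j [ 11.6   6.  113.7  -0.   60.8  -0.4]
F local -1.3006458764200426 0.7767598921422472 -1.1191454815750217 w -0.00019211291987840254
tool mm [-12.88147662   8.571228    -2.3865772 ] rot [-0.00876269  0.00018674 -0.00775209]
[('fx', 291.84421724461475), ('fy', 291.84421724461475), ('cx', 254.39473414491417), ('cy', 194.69163458727553)]
```

View pics/w2.png

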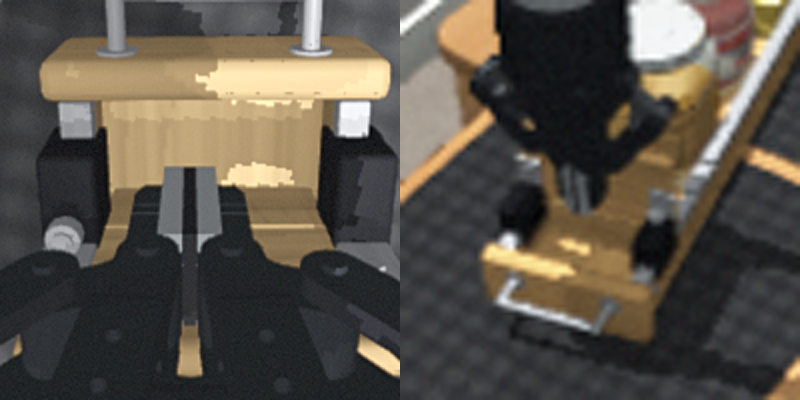

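The fingertips are inside the caddy, behind the keeper, clear of the end board and the shoes. They sit about 6 mm towards the robot side, so I'll centre them, rise a little, and settle.

Call:
send_rows([
  [-2, 6, -4, 0, 0, -0.005, -1],
  [-2, 6, -4, 0, 0, -0.005, -1],
  [-2, 6, -4, 0, 0, -0.005, -1],
])

```text
time: 2.6
position: [0.4434, 0.2122, 0.0879]
eef_rot: [[-0.215, 0.977, 0.005], [0.977, 0.215, 0.001], [-0.0, 0.005, -1.0]]
force: [-0.7, 0.1, 0.4]
width: -0.0001
```

```bash
python3 go.py .185 .082
```

```text
t 2.6 local [  3.65846588 196.50328974] z 0.08794160025728019 j [ 11.5   6.1 112.2  -0.   61.4  -0.9]
F local -0.6496752938055852 0.24310782851294752 0.4407120226548034 w -0.00012386772680871816
tool mm [-11.50929461  -3.66612923   5.92522531] rot [ 0.00488979  0.00013323 -0.00185549]
```

Call:
send_rows([
  [-1.5, 0, 0, 0, 0, 0, -1],
  [-3, 0, 0, 0, 0, 0, -1],
  [-4.5, 0, 0, 0, 0, 0, -1],
  [-6, 0, 0, 0, 0, 0, -1],
  [-6, 0, 0, 0, 0, 0, -1],
])

```text
time: 3.02
position: [0.4422, 0.2059, 0.0852]
eef_rot: [[-0.215, 0.977, -0.0], [0.977, 0.215, -0.0], [-0.0, -0.0, -1.0]]
force: [1.0, 0.5, -0.9]
width: 0.0002
```

```bash
python3 go.py .18 .082
```

```text
t 3.0167 local [  1.16477178 190.60590328] z 0.08523844980021995 j [ 10.7   6.  112.7  -0.   61.3  -1.7]
F local 1.0272363435225529 0.23448348088230472 -0.9214215224305936 w 0.00017792488379037605
tool mm [-10.6075976   -1.14671664   3.23934389] rot [-2.86103189e-04  5.31199804e-05 -1.61486631e-03]
```

Call:
send_rows([
  [-1, 0, 1, 0, 0, 0, -1],
  [-2, 0, 2, 0, 0, 0, -1],
  [-3, 0, 2, 0, 0, 0, -1],
  [-4, 0, 2, 0, 0, 0, -1],
])

```text
time: 3.35
position: [0.443, 0.2022, 0.0831]
eef_rot: [[-0.215, 0.977, -0.0], [0.977, 0.215, -0.0], [-0.0, -0.0, -1.0]]
force: [-0.1, 0.1, -0.4]
width: -0.0
```

Call:
send_rows([
  [-1, 0, 0, 0, 0, 0, -1],
  [-2, 0, 0, 0, 0, 0, -1],
  [-3, 0, 0, 0, 0, 0, -1],
])

```text
time: 3.6
position: [0.4439, 0.1993, 0.0833]
eef_rot: [[-0.215, 0.977, 0.0], [0.977, 0.215, 0.0], [0.0, 0.0, -1.0]]
force: [-0.3, -0.2, -0.2]
width: 0.0002
```

Call:
send_rows([
  [-1, 0, 0, 0, 0, 0, -1],
  [-2, 0, 0, 0, 0, 0, -1],
  [-3, 0, 0, 0, 0, 0, -1],
])

```text
time: 3.85
position: [0.4444, 0.1968, 0.0833]
eef_rot: [[-0.215, 0.977, -0.0], [0.977, 0.215, 0.001], [0.001, 0.0, -1.0]]
force: [-0.3, 2.6, 0.5]
width: -0.0
```

Call:
send_rows([
  [-1, 0, 0, 0, 0, 0, -1],
  [-2, 0, 0, 0, 0, 0, -1],
  [-3, 0, 0, 0, 0, 0, -1],
])

```text
time: 4.1
position: [0.4451, 0.1936, 0.0833]
eef_rot: [[-0.215, 0.977, 0.0], [0.977, 0.215, 0.0], [0.0, 0.0, -1.0]]
force: [-0.9, 2.4, 0.7]
width: 0.0001
```

Call:
send_rows([
  [-1.5, 0, 0, 0, 0, 0, -1],
  [-3, 0, 0, 0, 0, 0, -1],
])

```text
time: 4.27
position: [0.4458, 0.1905, 0.0833]
eef_rot: [[-0.215, 0.977, 0.0], [0.977, 0.215, 0.0], [0.0, 0.0, -1.0]]
force: [-0.2, 2.9, 1.1]
width: 0.0001
```

Call:
send_rows([
  [-1.5, 0, 0, 0, 0, 0, -1],
  [-3, 0, 0, 0, 0, 0, -1],
])

```text
time: 4.43
position: [0.4464, 0.1875, 0.0833]
eef_rot: [[-0.215, 0.977, 0.0], [0.977, 0.215, 0.0], [0.0, 0.0, -1.0]]
force: [1.4, 2.8, 0.1]
width: -0.0001
```

Call:
send_rows([
  [-1, 0, 0, 0, 0, 0, -1],
  [-2, 0, 0, 0, 0, 0, -1],
])

```text
time: 4.6
position: [0.4469, 0.1854, 0.0833]
eef_rot: [[-0.215, 0.977, 0.0], [0.977, 0.215, -0.0], [-0.0, 0.0, -1.0]]
force: [-0.8, 2.3, -0.3]
width: -0.0001
```

Call:
send_rows([
  [-1, 0, 0, 0, 0, 0, -1],
  [-2, 0, 0, 0, 0, 0, -1],
])

```text
time: 4.77
position: [0.4473, 0.1833, 0.0833]
eef_rot: [[-0.215, 0.977, -0.0], [0.977, 0.215, -0.001], [-0.001, -0.0, -1.0]]
force: [0.4, 0.0, 0.6]
width: -0.0
```

Call:
send_rows([
  [-1, 0, 0, 0, 0, 0, -1],
  [-2, 0, 0, 0, 0, 0, -1],
])

```text
time: 4.93
position: [0.4477, 0.1814, 0.0832]
eef_rot: [[-0.215, 0.977, -0.0], [0.977, 0.215, -0.0], [-0.0, -0.0, -1.0]]
force: [-0.6, 0.1, -0.2]
width: -0.0001
```

Call:
send_rows([
  [-1, 0, 0, 0, 0, 0, -1],
  [-2, 0, 0, 0, 0, 0, -1],
])

```text
time: 5.1
position: [0.448, 0.1801, 0.0833]
eef_rot: [[-0.215, 0.977, -0.0], [0.977, 0.215, 0.001], [0.001, -0.0, -1.0]]
force: [0.2, 3.0, 0.3]
width: -0.0002
```

Call:
send_rows([
  [-1, 0, 0, 0, 0, 0, -1],
  [-2, 0, 0, 0, 0, 0, -1],
])

```text
time: 5.27
position: [0.4482, 0.1791, 0.0833]
eef_rot: [[-0.215, 0.977, -0.001], [0.977, 0.215, 0.003], [0.003, 0.0, -1.0]]
force: [-1.3, 8.2, 0.2]
width: 0.0002
```

Call:
send_rows([
  [-1, 0, 0, 0, 0, 0, -1],
  [-2, 0, 0, 0, 0, 0, -1],
])

```text
time: 5.43
position: [0.4487, 0.1768, 0.0833]
eef_rot: [[-0.215, 0.977, -0.0], [0.977, 0.215, 0.002], [0.002, 0.0, -1.0]]
force: [-1.0, 3.5, 0.1]
width: -0.0002
```

Notch 1 shows clearly: the force dips at world y ≈ 0.183–0.181 and peaks at 8 N near 0.179. I therefore expect notch 2 at about 0.152 and the last notch at about 0.1225.

Call:
send_rows([
  [-1.5, 0, 0, 0, 0, 0, -1],
  [-3, 0, 0, 0, 0, 0, -1],
  [-4.5, 0, 0, 0, 0, 0, -1],
  [-6, 0, 0, 0, 0, 0, -1],
])

```text
time: 5.77
position: [0.4503, 0.1699, 0.0833]
eef_rot: [[-0.215, 0.977, -0.0], [0.977, 0.215, -0.0], [0.0, -0.0, -1.0]]
force: [0.7, 2.8, -0.3]
width: -0.0003
```

Call:
send_rows([
  [-1.5, 0, 0, 0, 0, 0, -1],
  [-3, 0, 0, 0, 0, 0, -1],
  [-4.5, 0, 0, 0, 0, 0, -1],
  [-6, 0, 0, 0, 0, 0, -1],
])

```text
time: 6.1
position: [0.4516, 0.164, 0.0833]
eef_rot: [[-0.215, 0.977, -0.0], [0.977, 0.215, -0.0], [-0.0, -0.0, -1.0]]
force: [0.3, 3.1, -0.8]
width: -0.0001
```

Call:
send_rows([
  [-1.5, 0, 0, 0, 0, 0, -1],
  [-3, 0, 0, 0, 0, 0, -1],
  [-4.5, 0, 0, 0, 0, 0, -1],
  [-6, 0, 0, 0, 0, 0, -1],
])

```text
time: 6.43
position: [0.4528, 0.1582, 0.0832]
eef_rot: [[-0.215, 0.977, -0.0], [0.977, 0.215, -0.0], [0.0, -0.0, -1.0]]
force: [-0.5, 2.9, -1.3]
width: 0.0001
```

Call:
send_rows([
  [-1, 0, 0, 0, 0, 0, -1],
  [-2, 0, 0, 0, 0, 0, -1],
])

```text
time: 6.6
position: [0.4533, 0.1562, 0.0833]
eef_rot: [[-0.215, 0.977, 0.0], [0.977, 0.215, -0.0], [-0.0, -0.0, -1.0]]
force: [-0.5, 2.2, -1.1]
width: 0.0001
```

Call:
send_rows([
  [-1, 0, 0, 0, 0, 0, -1],
  [-2, 0, 0, 0, 0, 0, -1],
])

```text
time: 6.77
position: [0.4538, 0.154, 0.0834]
eef_rot: [[-0.216, 0.977, 0.0], [0.977, 0.216, -0.001], [-0.001, 0.0, -1.0]]
force: [-0.0, 0.8, 0.9]
width: 0.0
```

Call:
send_rows([
  [-1, 0, 0, 0, 0, 0, -1],
  [-2, 0, 0, 0, 0, 0, -1],
])

```text
time: 6.93
position: [0.4543, 0.1522, 0.0834]
eef_rot: [[-0.215, 0.977, 0.0], [0.977, 0.215, -0.0], [-0.0, 0.0, -1.0]]
force: [0.0, 0.3, -0.4]
width: -0.0
```

Call:
send_rows([
  [-1, 0, 0, 0, 0, 0, -1],
  [-2, 0, 0, 0, 0, 0, -1],
])

```text
time: 7.1
position: [0.4546, 0.1509, 0.0834]
eef_rot: [[-0.215, 0.977, -0.0], [0.977, 0.215, 0.001], [0.001, 0.0, -1.0]]
force: [-0.7, 4.5, 1.0]
width: -0.0002
```

Call:
send_rows([
  [-1, 0, 0, 0, 0, 0, -1],
  [-2, 0, 0, 0, 0, 0, -1],
])

```text
time: 7.27
position: [0.4548, 0.15, 0.0834]
eef_rot: [[-0.215, 0.977, -0.0], [0.977, 0.215, 0.003], [0.003, 0.0, -1.0]]
force: [-1.2, 10.1, 0.8]
width: -0.0
```

Notch 2 came where predicted. I'll go on to about 5 mm before the last notch.

Call:
send_rows([
  [-1, 0, 0, 0, 0, 0, -1],
  [-2, 0, 0, 0, 0, 0, -1],
  [-3, 0, 0, 0, 0, 0, -1],
])

```text
time: 7.52
position: [0.4556, 0.1463, 0.0834]
eef_rot: [[-0.215, 0.977, 0.0], [0.977, 0.215, 0.001], [0.001, 0.0, -1.0]]
force: [-0.4, 3.8, 1.1]
width: 0.0001
```

Call:
send_rows([
  [-1.5, 0, 0, 0, 0, 0, -1],
  [-3, 0, 0, 0, 0, 0, -1],
  [-4.5, 0, 0, 0, 0, 0, -1],
  [-6, 0, 0, 0, 0, 0, -1],
])

```text
time: 7.85
position: [0.457, 0.1397, 0.0834]
eef_rot: [[-0.215, 0.977, 0.0], [0.977, 0.215, 0.0], [0.0, 0.0, -1.0]]
force: [0.1, 3.1, 1.5]
width: -0.0001
```

Call:
send_rows([
  [-1.5, 0, 0, 0, 0, 0, -1],
  [-3, 0, 0, 0, 0, 0, -1],
  [-4.5, 0, 0, 0, 0, 0, -1],
  [-6, 0, 0, 0, 0, 0, -1],
])

```text
time: 8.18
position: [0.4584, 0.1338, 0.0834]
eef_rot: [[-0.215, 0.977, 0.0], [0.977, 0.215, 0.0], [-0.0, 0.0, -1.0]]
force: [-0.2, 4.0, 1.6]
width: -0.0003
```

Call:
send_rows([
  [-1, 0, 0, 0, 0, 0, -1],
  [-2, 0, 0, 0, 0, 0, -1],
  [-3, 0, 0, 0, 0, 0, -1],
])

```text
time: 8.43
position: [0.459, 0.1311, 0.0834]
eef_rot: [[-0.215, 0.977, 0.0], [0.977, 0.215, 0.0], [0.0, 0.0, -1.0]]
force: [-0.6, 4.8, 1.5]
width: 0.0001
```

Call:
send_rows([
  [-1, 0, 0, 0, 0, 0, -1],
  [-2, 0, 0, 0, 0, 0, -1],
  [-3, 0, 0, 0, 0, 0, -1],
])

```text
time: 8.68
position: [0.4596, 0.1281, 0.0834]
eef_rot: [[-0.215, 0.977, 0.0], [0.977, 0.215, 0.0], [0.0, 0.0, -1.0]]
force: [0.9, 4.3, 1.8]
width: 0.0001
```

Call:
send_rows([
  [-0.7, 0, 0, 0, 0, 0, -1],
  [-1.5, 0, 0, 0, 0, 0, -1],
])

```text
time: 8.85
position: [0.46, 0.1264, 0.0834]
eef_rot: [[-0.215, 0.977, 0.0], [0.977, 0.215, -0.0], [-0.0, 0.0, -1.0]]
force: [1.0, 2.9, 2.2]
width: -0.0002
```

Call:
send_rows([
  [-0.7, 0, 0, 0, 0, 0, -1],
  [-1.5, 0, 0, 0, 0, 0, -1],
])

```text
time: 9.02
position: [0.4602, 0.1248, 0.0832]
eef_rot: [[-0.215, 0.977, -0.0], [0.977, 0.215, -0.001], [-0.001, -0.0, -1.0]]
force: [-0.6, 1.6, 1.7]
width: 0.0002
```

Call:
send_rows([
  [-0.7, 0, 0, 0, 0, 0, -1],
  [-1.4, 0, 0, 0, 0, 0, -1],
])

```text
time: 9.18
position: [0.4601, 0.1232, 0.083]
eef_rot: [[-0.215, 0.977, -0.001], [0.977, 0.215, -0.001], [-0.001, -0.001, -1.0]]
force: [0.6, -0.5, -0.6]
width: -0.0003
```

Call:
send_rows([
  [-0.5, 0, 0, 0, 0, 0, -1],
  [-0.5, 0, 0, 0, 0, 0, -1],
])

```text
time: 9.35
position: [0.4602, 0.1229, 0.083]
eef_rot: [[-0.215, 0.977, -0.001], [0.977, 0.215, -0.001], [-0.0, -0.001, -1.0]]
force: [0.7, -0.2, 0.1]
width: -0.0
```

The force dropped to about zero at y = 0.123, where the last notch was predicted. I'll draw back along the tray and up, then look.

Call:
send_rows([
  [4, 0, 0, 0, 0, 0, -1],
  [14, 0, 0, 0, 0, 0, -1],
  [30, 0, 0, 0, 0, 0, -1],
  [45, 0, 0, 0, 0, 0, -1],
  [50, 0, -20, 0, 0, 0, -1],
])

```text
time: 9.77
position: [0.4458, 0.1738, 0.0999]
eef_rot: [[-0.217, 0.976, -0.008], [0.976, 0.217, -0.0], [0.002, -0.008, -1.0]]
force: [-0.7, -0.1, -0.3]
width: 0.0001
```

Call:
send_rows([
  [0, -20, -40, 0, 0, 0, -1],
  [0, -60, -80, 0, 0, 0, -1],
  [0, -95, -120, 0, 0, 0, -1],
  [0, -130, -130, 0, 0, 0, -1],
  [0, -130, -130, 0, 0, 0, -1],
])

```text
time: 10.18
position: [0.3213, 0.1446, 0.236]
eef_rot: [[-0.216, 0.976, 0.004], [0.976, 0.216, 0.0], [-0.001, 0.004, -1.0]]
force: [0.7, -0.2, 0.8]
width: -0.0001
```

```bash
python3 go.py .185 .08
python3 - <<'E'
from workcell import cams
import cv2
c=cams.camera('top')['color']
cv2.imwrite('pics/t3.png',cv2.resize(c[150:220,165:315],None,fx=5.3333,fy=5.3333,interpolation=cv2.INTER_CUBIC))
E
```

```text
t 10.1833 local [-130.18409647  156.90423728] z 0.2359720946688348 j [  4.3 -28.2 123.6  -0.   84.4  -8.2]
F local 0.6040454672501872 -0.3285178323079899 0.7763445387349759 w -0.0001247786029747158
tool mm [ 28.20378657 129.62249718 156.41969128] rot [ 0.00356448  0.00054857 -0.00017197]
```

View pics/t3.png

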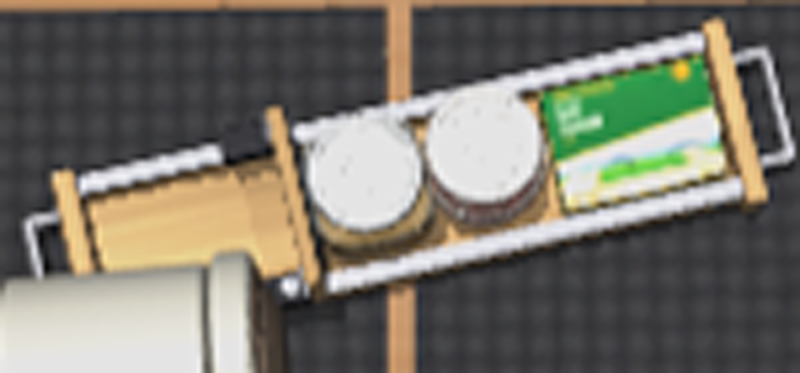

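The keeper's top now runs from about (275,110) to (311,293), the row is closed up, the butter has not moved, and the arm is clear.

Run:
```python
from h import *
O,X,Y=np.load('fr.npy')
for x,y,z in((275,110,.104),(311,293,.104),(365,174,.11),(483,145,.102)):
    w=crop(x,y,z)[:2]-O;print(X@w,Y@w)
```

```text
0.05000585072421637 0.089079143268499
-0.056291045610417534 0.09216935228119495
0.0015679572994984799 0.04768379046789184
0.003935154607656265 -0.020820383690115324
```

```bash
python3 -c "
from workcell import ticket
print(ticket.finish_job())"
```

```text
the job is handed in; nothing more can be done
None
```

The keeper board is in the last notch and the job is handed in, at about 10 s of arm time. I pushed with the shut fingertips on the bare wooden side of the board, near its middle and about 83 mm above the table.

- **Force readings:** the force dipped at the first two notches, with readings of 8 and 10 N on leaving them. It then fell to about 0 N some 60 mm past the first notch, where the last one should be. I stopped there, never pushing against the far side of that notch, drew back along the tray and lifted clear.
- **Final top picture:** it puts the keeper at about 0.093 m, against 0.095 wanted; the measurement is good to about 2 mm. The row is closed up, the butter has not moved, and the gripper is clear of the caddy.
- **Checks that disagreed:** the first wrist-camera measurement was off, giving the board 94 mm wide instead of 104 and shifting it about 7 mm sideways. I relied on the top camera and the notch forces instead. I did not look at the bystanders again afterwards, but the arm showed no unexpected contact force.

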